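# Fit the missing sleeve on the gauge carrier and hold it up level

## Robot

A 6-joint arm with a two-finger parallel gripper is mounted at the origin on the work surface. World frame = base frame: x ahead of the robot, y to its left, z up, the work surface at z = 0. Lengths are in m, angles in rad, forces in N, time in s.
With the tool pointing down it reaches from about 0.35 to 0.725 m from the base axis. Payload 4.3 kg.
Tool frame: the origin (TCP) lies where the fingers leave the gripper's body, on its centre line; the fingertips stand 73 mm ahead of it and the grasp point (between the pads) lies 54 mm ahead of it; z points along the fingers, y is the direction in which the jaws open and shut (so a half turn about z gives the same grasp; the last joint's range is limited). The gripper opens to 85 mm and grips with 20 to 120 N. Pads are 22 mm wide; open, the fingers measure 114 mm over their backs; the gripper's body (76 mm by 85 mm) begins 54 mm behind the grasp point. The pads swing forward as they close: fully open they stand 13 mm farther back than shut.
Start: joints at [-1.292, 0.377, 0.081, 1.274, 0, 1.46], TCP at [0.218, -0.532, 0.304] pointing down, gripper open.
Joint ranges: [-2.72, 2.72], [-0.84, 1.66], [-1.02, 1.22], [-1.77, 2.12], [-1.37, 1.28], [-3.14, 3.14]. Speed limits (rad/s): [2.57, 2.57, 3.14, 3.14, 3.14, 3.14].

## Interface

Orientations are given as a unit quaternion [x, y, z, w].
In Python, from rig import manip gives the robot as it stands.
- The arm moves only by the shell command python3 -m handwheel 'ROWS' [FORCE]. ROWS is text: rows parted by semicolons, each of 7 numbers parted by spaces: the shift along the world's x, y, z scaled (see below), then the turn, a rotation vector about the world's x, y, z scaled (see below), then the opening in per cent of the stroke, from 0 (shut) to 100 (fully open). A call has 1 to 12 rows; each row shifts and turns the pose as measured when the row begins; what a row does not reach is not made up. The controller multiplies each number of a shift by 60 mm and each number of a turn by 0.12 rad. A row lasts 1/8 s, in which the tool goes at most 62.5 mm and 10.7 degrees, less where a joint would pass 70% of its speed; a pose out of reach is approached as far as the arm can. A call with a number of a shift or a turn outside -1 to 1 is refused whole. A call with a gripper value outside its range is refused whole. The fingers move at their own pace and stop on an object; FORCE is the grip in N (left out, the last holds). Time passes only in rows, so rows that do not move let the fingers close. It gives the time, the measured TCP pose, the force and the opening at its end, in the units of the state.
- manip.sense(): the state, without advancing time (a new reading comes with each control period).
- manip.capture(name): name is "scene" or "top"; returns a dict with "img" (384x512x3 uint8, red, green, blue), "fx", "fy", "cx", "cy" (pixels), "origin" and "orientation" of the camera in the world. Camera axes: x right, y up, looking along -z (the intrinsics and any distortion apply to the point x, -y, -z); pixel columns grow to the right and rows downward; lengths in m; the calibration is good to about 2 mm. A picture is of the moment at which its call begins. There is no depth.
- manip.sign_off(): hands the job in, once; it reports no verdict.
The state is a dict: "time": time; "joint_positions": joint angles; "qd": joint speeds; "tau": joint torques, N m; "tool_pos": TCP position; "orientation": TCP orientation; "wrist_force": force on the tool from outside, world axes, zero at the start; "wrist_torque": the same for the moment, N m; "grip_width": finger opening in m.
Only numpy, scipy, OpenCV 4.12 (cv2) and the standard library are available. Lean on these libraries where they do the work, as an engineer would, in place of code of your own. Each camera call takes 0.05 s, during which the arm holds its last target.

## Task

Of the two loose sleeves on the bench, find the one that fits the empty gauge pin of the carrier, slide it fully home on that pin and let go of it; the sleeve that does not fit stays standing or lying on the bench. Then take the carrier by its black handle, lift it at least 10 cm clear of its stand and keep it level and still, with both fitted sleeves home on their pins: the program finishes while holding it in the air. Do not shove the other things on the bench about.

Things in the scene. Friction and masses are not known exactly. Their poses are not given: they have to be found in the camera images.
- handle (a point): Grip point in the carrier's black handle, 84 mm above the carrier's underside, axes as the carrier's. The handle is an upright black block 46 mm along x and 16 mm thick along y, reaching 24 mm below and 18 mm above this point (a slimmer stem below it). Grip it across its 16 mm thickness, fingers closing along y.
- carrier: Loose aluminium carrier, lying on the stand (underside 20 mm above the bench at the start). Origin at the centre of its underside; x across, y along, z up. Plate 64 x 240 x 8 mm (x, y, z), handle over its centre, two upright steel gauge pins 90 mm either side of the handle along y. About 0.4 kg, each sleeve 0.2 kg.
- empty_pin (a point): Tip of the empty gauge pin, on its axis at +90 mm along the carrier's y, 62 mm above the carrier's underside. The pin is 26 mm thick and stands 54 mm out of the plate's top face; its last 8 mm taper to 18 mm. A sleeve that is home stands on the plate, its centre 31.5 mm below this tip.
- brass_mid (a point): Centre (on the axis, half-way up) of the loose brass sleeve standing on the bench: outside 40 mm, height 45 mm, bore 30 mm right through, so it slips over a gauge pin. z is its axis. About 0.2 kg.
- dark_mid (a point): Centre of the loose dark steel sleeve standing on the bench: outside 40 mm, height 45 mm, but the bore is only 20 mm, so it does not go over a gauge pin. z is its axis.
- loaded_mid (a point): Centre of the second brass sleeve (outside 40 mm, height 45 mm), which is already home on the other pin of the carrier, 90 mm from the handle along -y, and must stay there.
- stand: Fixed low wooden block with a rubber top, 56 x 190 x 20 mm (x, y, z), on which the carrier lies; origin under its centre on the bench.
- riveter: Bystander: hand riveter with two orange grips and a black head, lying flat on the bench, about 260 mm long, 25 mm high. Origin on the bench under its middle.
- marker: Bystander: blue marker pen lying on the bench, 120 mm long, 17 mm thick. Origin under its middle, x along it.
- jar: Bystander: small glass jar with a yellow cap, 60 mm across, 75 mm high. Origin under its centre.
- screwdriver: Bystander: screwdriver with a yellow handle lying at the far edge of the work area. Origin near its middle, x along it.
Not all that is in view belongs to the job. There is more than one size of the part that bears dark_mid; the job needs the larger. Leave any pink look-alike of the part that bears brass_mid alone.

How it is judged:
On the way:
1. the brass sleeve is home on the empty pin and let go, the carrier still on its stand (horizontal distance between brass_mid and empty_pin below 0.006 m and z of brass_mid in the frame of handle between -0.0575 and -0.0495 m and contact force between the fingers and brass below 0.1 N and height (world z) of handle below 0.111 m), for 0.2 s.
At the end, for the whole second after the job is handed in: Gripper holds the carrier at least 10 cm clear of the stand (handle point over 204 mm above the bench), tilt under 0.1 rad, under 20 mm/s and 0.15 rad/s; both brass sleeves home (4 mm in height, 8 mm off axis) and untouched; dark sleeve on the bench (height (world z) of handle above 0.204 m and angle between handle's own z axis and vertical below 0.1 rad and linear speed of carrier below 0.02 m/s and angular speed of carrier below 0.15 rad/s and contact force between the fingers and carrier above 2 N and contact force between carrier and stand below 0.05 N and contact force between carrier and dark below 0.05 N and horizontal distance between brass_mid and empty_pin below 0.008 m and z of brass_mid in the frame of handle between -0.0575 and -0.0495 m and z of loaded_mid in the frame of handle between -0.0575 and -0.0495 m and y of loaded_mid in the frame of handle between -0.097 and -0.083 m and x of loaded_mid in the frame of handle between -0.007 and 0.007 m and contact force between the fingers and brass below 0.1 N and contact force between the fingers and loaded below 0.1 N and height (world z) of dark_mid between 0.005 and 0.03 m); the arm keeps its last pose, push and grip.
It fails at once if a bystander is shoved more than 40 mm (distance of any of riveter, marker, jar, screwdriver from where it was at the start of the episode above 0.04 m).
It also fails if it takes over 53 s, if anything falls off the work surface, if the arm or the gripper's body presses on something with over 40 N, if the wrist force passes 120 N, or if a joint passes its speed limit or range.

## Working session

There is one attempt and no reset: what is moved stays moved. The work goes in short steps, Python scripts to look and compute and a shell command to move; the robot and the scene stay as the last step left them, time stands still between calls to the robot, and variables do not carry over. Pictures are saved under pics/ and viewed, and the job is handed in when it is done.

```bash
mkdir -p pics; ls; cat > h.py <<'E'
import numpy as np, cv2
from scipy.spatial.transform import Rotation as R
from rig import manip
def cap(name,fn):
    c=manip.capture(name); 
    cv2.imwrite('pics/'+fn,cv2.cvtColor(np.asarray(c['img']),cv2.COLOR_RGB2BGR)); 
    import pickle; pickle.dump(c,open('pics/'+fn+'.pkl','wb')); return c
def load(fn):
    import pickle; return pickle.load(open('pics/'+fn+'.pkl','rb'))
def ray(c,u,v):
    K=np.array([[c['fx'],0,c['cx']],[0,c['fy'],c['cy']],[0,0,1.]])
    d=np.array(c.get('distortion',np.zeros(5)),float)
    p=cv2.undistortPoints(np.array([[[u,v]]],float),K,d)[0,0]
    return np.array(c['origin']),R.from_quat(c['orientation']).apply([p[0],-p[1],-1])
def onz(c,u,v,z):
    o,d=ray(c,u,v); return o+d*(z-o[2])/d[2]
def proj(c,P):
    q=R.from_quat(c['orientation']).inv().apply(np.array(P)-np.array(c['origin']))
    K=np.array([[c['fx'],0,c['cx']],[0,c['fy'],c['cy']],[0,0,1.]])
    d=np.array(c.get('distortion',np.zeros(5)),float)
    return cv2.projectPoints(np.array([[[q[0],-q[1],-q[2]]]]),np.zeros(3),np.zeros(3),K,d)[0][0,0]
E
python3 - <<'E'
from h import *
for n in('scene','top'):
    c=cap(n,n+'0.png'); print({k:v for k,v in c.items() if k!='img'})
print(manip.sense())
E
```

```text
pics
{'fx': 412.4730270812309, 'fy': 412.4730270812309, 'cx': 252.1996732338613, 'cy': 202.40812929982712, 'origin': array([0.94113863, 0.65533524, 0.88667868]), 'orientation': array([0.09178286, 0.35961018, 0.90428749, 0.21099897])}
{'fx': 438.08532325318174, 'fy': 438.08532325318174, 'cx': 253.1615052970449, 'cy': 188.02008096012713, 'origin': array([ 0.41264934, -0.02882812,  1.47655031]), 'orientation': array([-0.05803607,  0.0402556 ,  0.70798479, -0.70268687])}
{'time': 0.1, 'joint_positions': array([-1.29231958e+00,  3.77971268e-01,  7.97869154e-02,  1.27444915e+00,
        1.02500817e-06,  1.46049418e+00]), 'qd': array([-0.00016748, -0.00210621,  0.00263658,  0.00064178,  0.00153966,
       -0.00062199]), 'tau': array([ 9.86836058e-04, -4.64694750e+01,  2.70581782e+01,  1.20753766e-02,
       -8.22391848e-05,  1.23733420e-05]), 'tool_pos': array([ 0.21783496, -0.53163791,  0.30307554]), 'orientation': array([ 9.81165378e-01,  1.93167435e-01, -7.66398624e-05, -9.15385035e-04]), 'wrist_force': array([-0.89215817,  0.78612518,  0.15909094]), 'wrist_torque': array([ 0.02745391,  0.00978113, -0.01184429]), 'grip_width': 0.08560700399025878}
```

View pics/scene0.png

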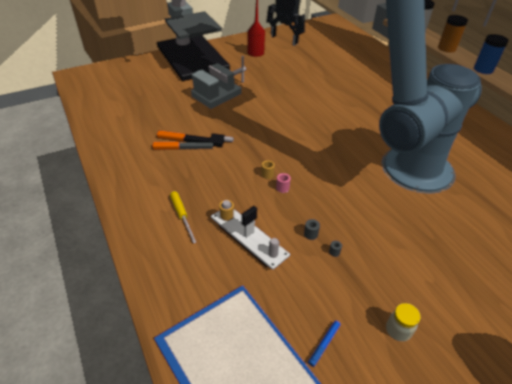

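View pics/top0.png

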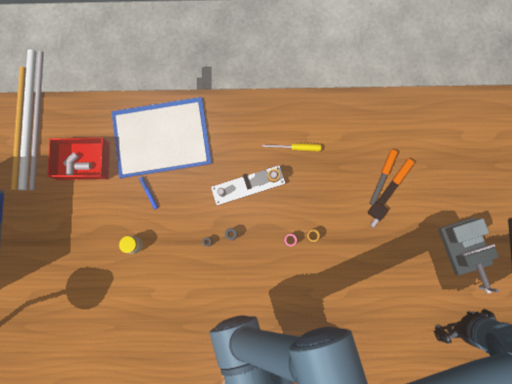

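The scene view shows the carrier at (250,237), the loaded brass at (227,208), the loose brass at (268,170), the pink look-alike at (284,183), and dark sleeves at (312,229) and (335,248). In the top view, the brass candidates are loose (313,236), pink (291,240, leave alone) and already loaded (274,174). The dark ones are large (232,233) and small (208,240). The handle is at (249,182) and the empty pin at (221,192). I choose the loose brass at (313,236) and will check it in a close crop.

```bash
python3 - <<'E'
from h import *
a=cv2.imread('pics/top0.png')[150:260,195:335]; b=cv2.imread('pics/scene0.png')[150:280,195:350]
a=cv2.resize(a,(780,int(780*110/140)),interpolation=cv2.INTER_CUBIC)[:600]; b=cv2.resize(b,(715,600),interpolation=cv2.INTER_CUBIC)
cv2.imwrite('pics/ca.png',a);cv2.imwrite('pics/cb.png',b)
E
```

```text
(no output)
```

View pics/ca.png

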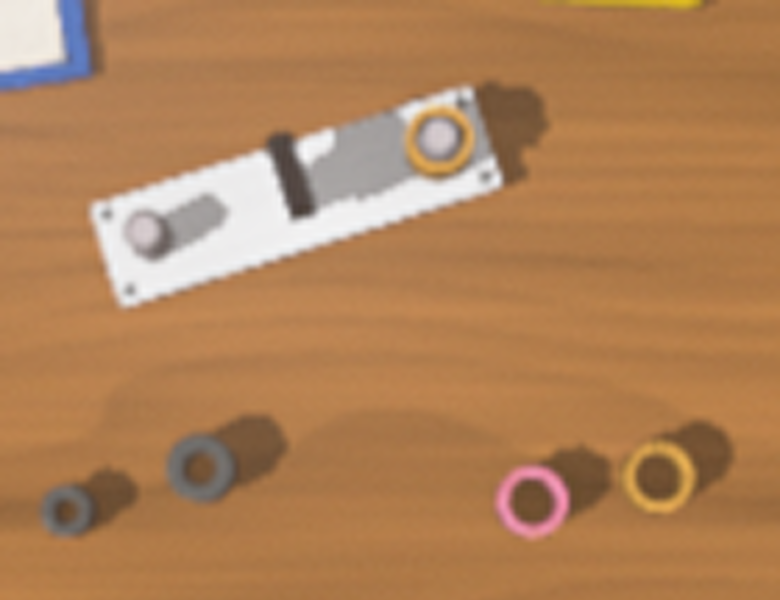

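View pics/cb.png

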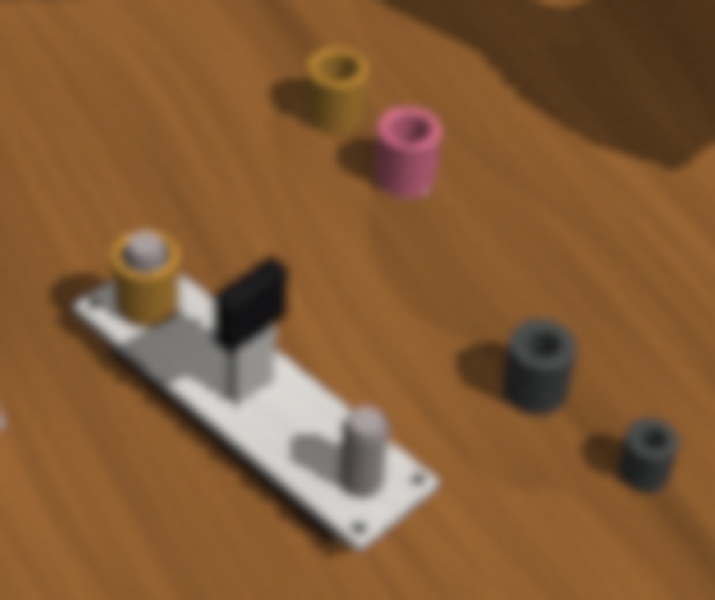

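The crops confirm it. The thin-walled yellow brass ring (crop 659,476) is the target, the pink one beside it is at (533,501), and the empty pin is at (147,232). Next I measure.

```bash
python3 - <<'E'
from h import *
T=load('top0.png');S=load('scene0.png')
def blob(c,mask,box,name):
    u0,v0,u1,v1=box; m=np.zeros_like(mask); m[v0:v1,u0:u1]=mask[v0:v1,u0:u1]
    cs,_=cv2.findContours(m,cv2.RETR_EXTERNAL,cv2.CHAIN_APPROX_NONE)
    k=max(cs,key=cv2.contourArea); (x,y),r=cv2.minEnclosingCircle(k)
    M=cv2.moments(k); print(name,'circ',(x,y),r,'mom',M['m10']/M['m00'],M['m01']/M['m00'],'A',M['m00']); return k
ht=cv2.cvtColor(T['img'],cv2.COLOR_RGB2HSV)
for p in [(307,236),(313,230),(313,241),(313,236),(300,250),(291,234),(274,168),(268,175),(227,229),(221,192),(249,182)]: print(p,ht[p[1],p[0]])
white=((ht[...,1]<60)&(ht[...,2]>90)).astype(np.uint8)
k=blob(T,cv2.morphologyEx(white,cv2.MORPH_CLOSE,np.ones((5,5))),(205,160,295,210),'plate')
r=cv2.minAreaRect(k); print(r)
bx=cv2.boxPoints(r); W=[onz(T,*p,0.028)[:2] for p in bx]; print(np.round(W,4)); print('center',np.mean(W,0),[np.linalg.norm(W[i]-W[i-1]) for i in range(4)])
E
```

```text
(307, 236) [ 18 159 199]
(313, 230) [ 18 161 206]
(313, 241) [ 18 161 216]
(313, 236) [ 14 145 111]
(300, 250) [ 14 152 173]
(291, 234) [173  96 225]
(274, 168) [ 19  22 223]
(268, 175) [ 18 138 205]
(227, 229) [ 12  68 131]
(221, 192) [177  13 214]
(249, 182) [11 37 97]
plate circ (247.57089233398438, 185.11753845214844) 36.786903381347656 mom 247.53944402704732 184.8726521412472 A 1331.0
((247.5093994140625, 184.815185546875), (19.708234786987305, 72.46566772460938), 72.34986877441406)
[[ 0.6225  0.1517]
 [ 0.6949 -0.0804]
 [ 0.6309 -0.0994]
 [ 0.5591  0.1313]]
center [0.6268166  0.02581663] [np.float64(0.06657469029114195), np.float64(0.24312396796907973), np.float64(0.06677319784914916), np.float64(0.2415820596595754)]
```

```bash
cat > m.py <<'E'
from h import *
def ell(mask,box):
    u0,v0,u1,v1=box; m=np.zeros_like(mask); m[v0:v1,u0:u1]=mask[v0:v1,u0:u1]
    cs,_=cv2.findContours(m,cv2.RETR_EXTERNAL,cv2.CHAIN_APPROX_NONE); k=max(cs,key=cv2.contourArea)
    return cv2.fitEllipse(k),cv2.contourArea(k)
E
python3 - <<'E'
from m import *
T=load('top0.png')
ht=cv2.cvtColor(T['img'],cv2.COLOR_RGB2HSV).astype(int)
brass=((ht[...,0]>=16)&(ht[...,0]<=24)&(ht[...,1]>100)&(ht[...,2]>185)).astype(np.uint8)
for n,b,z in [('brass',(302,224,324,247),.045),('loaded',(262,163,286,186),.073)]:
    e,a=ell(brass,b); print(n,e,a,onz(T,*e[0],z), onz(T,e[0][0]+e[1][0]/2,e[0][1],z)-onz(T,e[0][0]-e[1][0]/2,e[0][1],z))
pink=((ht[...,0]>160)&(ht[...,1]>60)).astype(np.uint8)
e,a=ell(pink,(280,228,302,252)); print('pink',e,onz(T,*e[0],.045))
for n,u,v in [('pin',195+145/5.571,150+230/5.571),('lpin',195+437/5.571,150+136/5.571)]: print(n,u,v,onz(T,u,v,.082))
# handle top dark mask
blk=((ht[...,2]<75)).astype(np.uint8); 
e=cv2.minAreaRect(np.argwhere(blk[165:200,236:262])[:,::-1].astype(np.float32)+[236,165]) if 0 else None
ys,xs=np.nonzero(blk[168:194,238:260]); print('handle',len(xs),xs.mean()+238,ys.mean()+168,onz(T,xs.mean()+238,ys.mean()+168,.122), np.linalg.eigh(np.cov(xs,ys)))
c=T['img'][222:250,280:328]; cv2.imwrite('pics/br.png',cv2.resize(brass[150:260,195:335]*255,(780,612)[:2])[:600])
for p in [(.6268,.0258,.02)]: print(proj(T,p))
E
```

```text
brass ((312.6772155761719, 235.45213317871094), (11.3298978805542, 11.55032730102539), 153.90213012695312) 101.0 [ 0.45630031 -0.185322    0.045     ] [-0.00023887 -0.03659565  0.        ]
loaded ((273.4381103515625, 174.6258544921875), (10.895771026611328, 11.397618293762207), 54.28111267089844) 96.0 [ 0.65264592 -0.06009812  0.073     ] [-0.00035736 -0.03533666  0.        ]
pink ((290.1734619140625, 239.58482360839844), (11.433228492736816, 12.362123489379883), 75.23538208007812) [ 0.44345712 -0.11230783  0.045     ]
pin 221.02764315203734 191.2852270687489 [0.59844862 0.10927082 0.082     ]
lpin 273.44193143062284 174.41213426673846 [ 0.65180588 -0.05991841  0.082     ]
handle 0 nan nan [nan nan nan] EighResult(eigenvalues=array([nan, nan]), eigenvectors=array([[nan, nan],
       [nan, nan]]))
[247.64682266 185.1211099 ]<stdin>:13: RuntimeWarning: Mean of empty slice.
  ret = ret.dtype.type(ret / rcount)
  avg = a.mean(axis, **keepdims_kw)
  ret = um.true_divide(
<stdin>:13: RuntimeWarning: Degrees of freedom <= 0 for slice
  c *= np.true_divide(1, fact)
  c *= np.true_divide(1, fact)
```

View pics/br.png

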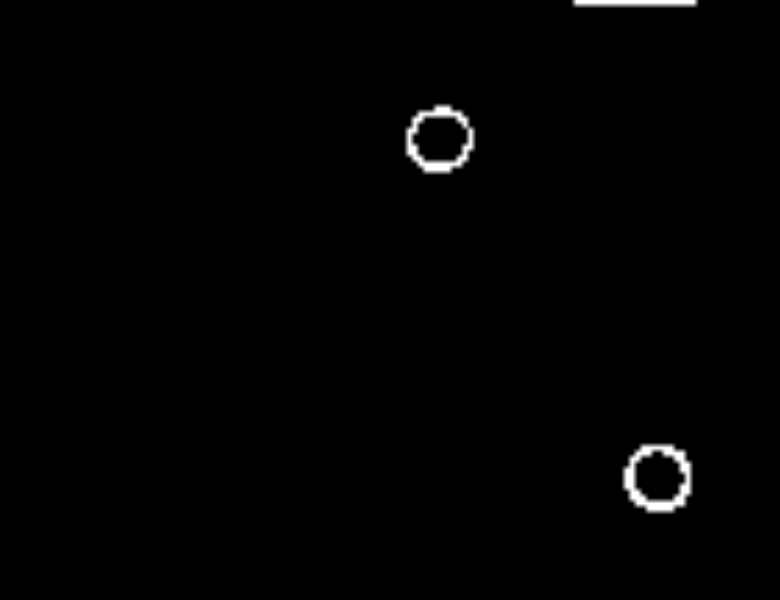

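Measurements agree. The plate measures 243×67 mm against 240×64, with its centre at (0.627, 0.026) and yaw +17.3°. That predicts the empty pin at (0.600, 0.112), and the pin seen directly is within about 1–2 mm. The brass sleeve is at (0.456, −0.185). The pink one is 73 mm away, so I approach with the jaws only partly open, set along the carrier's y.

```bash
python3 -m handwheel '0.5 0.72 -0.15 0 0 -0.1 65; 0.5 0.72 -0.15 0 0 -0.1 65; 0.5 0.72 -0.15 0 0 -0.1 65; 0.5 0.72 -0.15 0 0 -0.1 65; 0.5 0.72 -0.15 0 0 -0.1 65; 0.5 0.72 -0.15 0 0 -0.1 65; 0.5 0.72 -0.15 0 0 -0.1 65; 0 0 0 0 0 0 65' 40
cat > st.py <<'E'
from h import *
import sys
s=manip.sense(); r=R.from_quat(s['orientation']); z=r.apply([0,0,1]); y=r.apply([0,1,0])
print('t',s['time'],'pos',np.round(s['tool_pos'],4),'z',np.round(z,4),'jaw deg',np.degrees(np.arctan2(y[1],y[0]))%180,'F',np.round(s['wrist_force'],1),'w',round(s['grip_width'],4))
if len(sys.argv)>1:
    t=np.array([float(a) for a in sys.argv[1:4]]); print('shift units',np.round((t-s['tool_pos'])/.06,2),'yaw units to 107.3:',round(np.radians(107.3-np.degrees(np.arctan2(y[1],y[0]))%180)/.12,2))
    print('untilt units',np.round(np.cross(z,[0,0,-1])/.12,3))
E
python3 st.py .4563 -.1853 .18
```

```text
time: 1.1
tool_pos: [0.4306, -0.219, 0.2346]
orientation: [0.989, 0.149, -0.001, -0.003]
wrist_force: [-0.9, -0.0, 0.8]
grip_width: 0.0555
t 1.1 pos [ 0.4306 -0.219   0.2346] z [-0.0032  0.005  -1.    ] jaw deg 107.1502150122565 F [-0.9 -0.   0.8] w 0.0555
shift units [ 0.43  0.56 -0.91] yaw units to 107.3: 0.02
untilt units [-0.042 -0.026 -0.   ]
```

```bash
python3 -m handwheel '0.43 0.56 -0.4 -0.04 -0.03 0.02 65; 0 0 -0.3 0 0 0 65; 0 0 0 0 0 0 65' ; python3 st.py .4563 -.1853 .082
python3 - <<'E'
from h import *
cap('top','top1.png');cap('scene','scene1.png')
a=cv2.imread('pics/top1.png')[190:290,250:380]; b=cv2.imread('pics/scene1.png')[100:220,210:340]
cv2.imwrite('pics/c1.png',np.hstack([cv2.resize(a,(400,308)),cv2.resize(b,(334,308))]))
E
```

```text
time: 1.48
tool_pos: [0.4567, -0.1857, 0.1916]
orientation: [0.989, 0.15, -0.0, 0.001]
wrist_force: [-0.4, 0.1, 0.6]
grip_width: 0.0554
t 1.475 pos [ 0.4567 -0.1857  0.1916] z [-0.     -0.0013 -1.    ] jaw deg 107.25767068519792 F [-0.4  0.1  0.6] w 0.0554
shift units [-0.01  0.01 -1.83] yaw units to 107.3: 0.01
untilt units [ 0.011 -0.     0.   ]
```

View pics/c1.png

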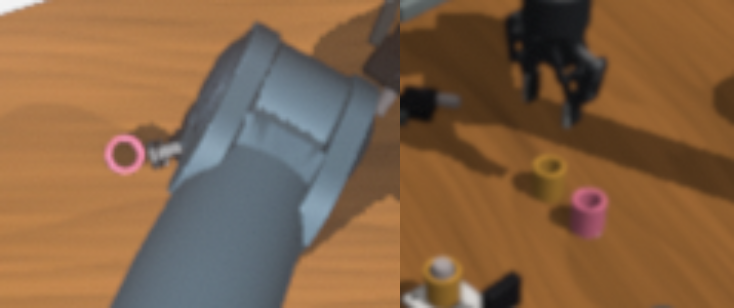

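The gripper hovers above the brass sleeve. The scene crop has the brass at (550,175) and the pink at (588,212), with the fingertips above the brass. I'll go down in stages and check the side clearance.

```bash
python3 -m handwheel '0 0 -0.4 0 0 0 65; 0 0 -0.4 0 0 0 65; 0 0 0 0 0 0 65' ; python3 st.py .4563 -.1853 .082
python3 - <<'E'
from h import *
cap('scene','scene2.png')
b=cv2.imread('pics/scene2.png')[110:210,220:330]
cv2.imwrite('pics/c2.png',cv2.resize(b,(660,600),interpolation=cv2.INTER_CUBIC))
E
```

```text
time: 1.95
tool_pos: [0.4586, -0.1899, 0.1476]
orientation: [0.989, 0.148, 0.003, 0.003]
wrist_force: [-0.6, -0.5, 1.0]
grip_width: 0.0554
t 1.95 pos [ 0.4586 -0.1899  0.1476] z [ 0.0078 -0.0059 -1.    ] jaw deg 106.97766953748844 F [-0.6 -0.5  1. ] w 0.0554
shift units [-0.04  0.08 -1.09] yaw units to 107.3: 0.05
untilt units [0.049 0.065 0.   ]
```

View pics/c2.png

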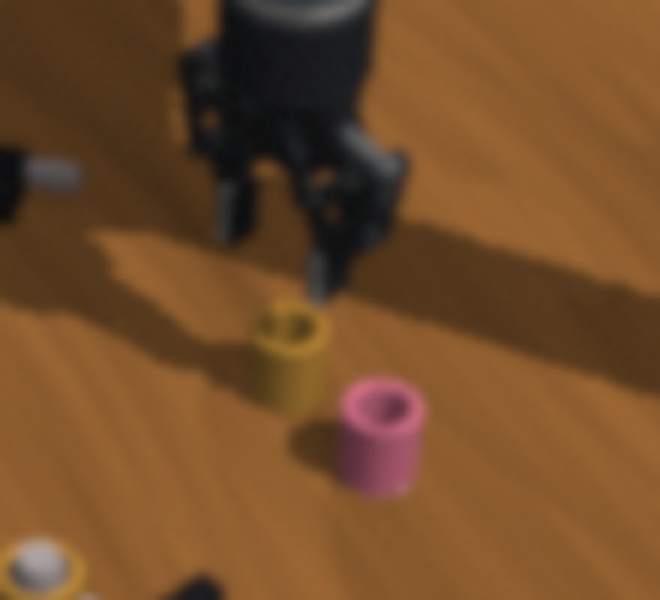

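```bash
python3 -m handwheel '-0.04 0.08 -0.2 0.05 0.06 0.03 65; 0 0 -0.2 0 0 0 65; 0 0 0 0 0 0 65' ; python3 st.py .4563 -.1853 .082
python3 - <<'E'
from h import *
S=load('scene2.png'); f=lambda p:(proj(S,p)-[220,110])*6
print('brass top',f([.4563,-.1853,.045]),'base',f([.4563,-.1853,0]),'tip mid',f([.4586,-.1899,.08]), f([.4586,-.1899,.148]))
E
```

```text
time: 2.38
tool_pos: [0.4581, -0.1866, 0.1257]
orientation: [0.989, 0.149, 0.003, 0.002]
wrist_force: [1.0, -0.1, 0.0]
grip_width: 0.0557
t 2.375 pos [ 0.4581 -0.1866  0.1257] z [ 0.0057 -0.0027 -1.    ] jaw deg 107.15110315731108 F [ 1.  -0.1  0. ] w 0.0557
shift units [-0.03  0.02 -0.73] yaw units to 107.3: 0.02
untilt units [0.023 0.047 0.   ]
brass top [280.77889319 319.43693744] base [277.39014212 383.83831704] tip mid [275.2693607  263.01970349] [280.61161519 154.90819565]
```

```bash
python3 -m handwheel '-0.03 0.05 -0.25 0.02 0.04 0.02 65; -0.01 0.02 -0.25 0.01 0.01 0 65; 0 0.02 -0.15 0 0.01 0 65; 0 0 0 0 0 0 65' ; python3 st.py .4563 -.184 .082
```

```text
time: 2.88
tool_pos: [0.4553, -0.1803, 0.0841]
orientation: [0.989, 0.151, -0.001, -0.001]
wrist_force: [0.1, 0.0, 0.1]
grip_width: 0.0556
t 2.875 pos [ 0.4553 -0.1803  0.0841] z [-0.0026  0.0015 -1.    ] jaw deg 107.33280909800945 F [0.1 0.  0.1] w 0.0556
shift units [ 0.02 -0.06 -0.03] yaw units to 107.3: -0.0
untilt units [-0.013 -0.022 -0.   ]
```

```bash
python3 -m handwheel '0.02 -0.06 -0.03 -0.01 -0.02 0 65; 0 0 0 0 0 0 65' ; python3 st.py .4563 -.184 .082
python3 - <<'E'
from h import *
cap('scene','scene3.png')
b=cv2.imread('pics/scene3.png')[110:210,220:330]
cv2.imwrite('pics/c3.png',cv2.resize(b,(660,600),interpolation=cv2.INTER_CUBIC))
E
```

```text
time: 3.12
tool_pos: [0.457, -0.1844, 0.0826]
orientation: [0.989, 0.151, 0.0, 0.0]
wrist_force: [0.2, 0.2, -0.3]
grip_width: 0.0555
t 3.125 pos [ 0.457  -0.1844  0.0826] z [ 7.e-04 -3.e-04 -1.e+00] jaw deg 107.34360715691327 F [ 0.2  0.2 -0.3] w 0.0555
shift units [-0.01  0.01 -0.01] yaw units to 107.3: -0.01
untilt units [0.002 0.006 0.   ]
```

View pics/c3.png

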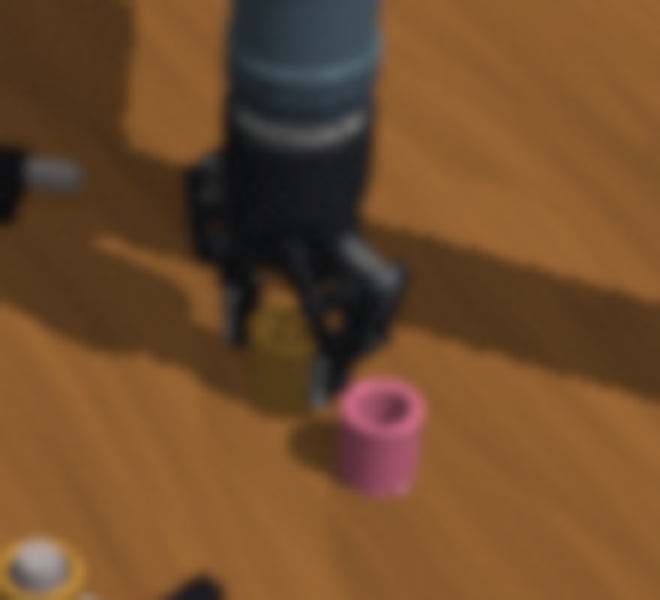

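The brass (285,360) stands between the fingers at (235,320) and (328,380), and the pink (382,435) is clear and unmoved. Now I close.

```bash
python3 -m handwheel '0 0 0 0 0 0 40; 0 0 0 0 0 0 30; 0 0 0 0 0 0 30; 0 0 0 0 0 0 30; 0 0 0 0 0 0 30' 50; python3 st.py .457 -.184 .082
```

```text
time: 3.8
tool_pos: [0.4574, -0.1844, 0.0833]
orientation: [0.989, 0.151, 0.001, 0.0]
wrist_force: [0.5, 0.7, -0.5]
grip_width: 0.0387
t 3.8 pos [ 0.4574 -0.1844  0.0833] z [ 1.8e-03 -5.0e-04 -1.0e+00] jaw deg 107.34063141677566 F [ 0.5  0.7 -0.5] w 0.0387
shift units [-0.01  0.01 -0.02] yaw units to 107.3: -0.01
untilt units [0.004 0.015 0.   ]
```

Held at 38.7 mm. Lifting and carrying.

```bash
python3 -m handwheel '0 0 0.3 0 0 0 30; 0 0 0.5 0 0 0 30; 0 0 0.6 0 0 0 30; 0 0 0.6 0 0 0 30; 0 0 0.4 0 0 0 30; 0 0 0 0 0 0 30'; python3 st.py .600 .1115 .235
```

```text
time: 4.55
tool_pos: [0.4541, -0.1826, 0.2287]
orientation: [0.989, 0.151, -0.002, -0.002]
wrist_force: [0.5, 0.9, -1.8]
grip_width: 0.0385
t 4.55 pos [ 0.4541 -0.1826  0.2287] z [-0.0048  0.0031 -1.    ] jaw deg 107.34004541675108 F [ 0.5  0.9 -1.8] w 0.0385
shift units [2.43 4.9  0.1 ] yaw units to 107.3: -0.01
untilt units [-0.026 -0.04  -0.   ]
```

```bash
python3 - <<'E'
from h import *
cap('scene','scene4.png')
b=cv2.imread('pics/scene4.png')[60:210,200:350]
cv2.imwrite('pics/c4.png',cv2.resize(b,(600,600),interpolation=cv2.INTER_CUBIC))
E
```

```text
(no output)
```

View pics/c4.png

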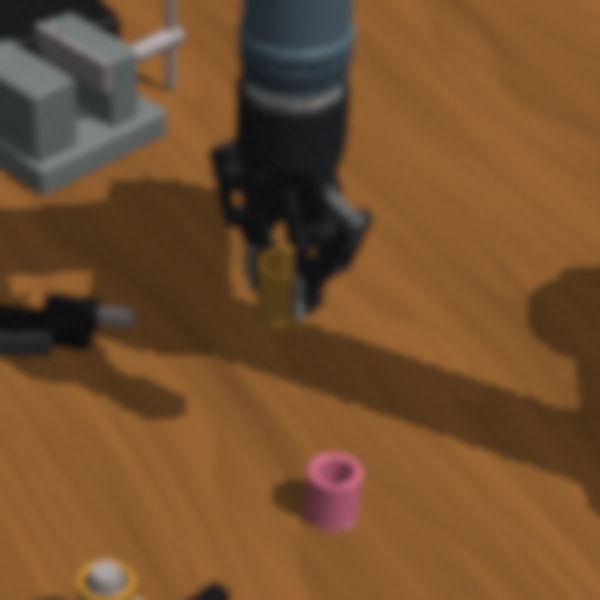

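The sleeve is in the fingers at crop (280,290), well lifted and upright, and the pink is undisturbed at (335,490). Next I carry it over the pin.

```bash
python3 -m handwheel '0.3 0.6 0.1 -0.02 -0.04 0 30; 0.3 0.6 0 0 0 0 30; 0.3 0.6 0 0 0 0 30; 0.3 0.6 0 0 0 0 30; 0.3 0.6 0 0 0 0 30; 0.3 0.6 0 0 0 0 30; 0.25 0.5 0 0 0 0 30; 0.15 0.3 0 0 0 0 30; 0 0 0 0 0 0 30; 0 0 0 0 0 0 30'; python3 st.py .600 .1115 .21
```

```text
time: 5.85
tool_pos: [0.5796, 0.0898, 0.2141]
orientation: [0.989, 0.149, -0.015, -0.004]
wrist_force: [-0.3, 0.3, -2.5]
grip_width: 0.0387
t 5.85 pos [0.5796 0.0898 0.2141] z [-0.031   0.0029 -0.9995] jaw deg 107.09855823695425 F [-0.3  0.3 -2.5] w 0.0387
shift units [ 0.34  0.36 -0.07] yaw units to 107.3: 0.03
untilt units [-0.024 -0.258 -0.   ]
```

```bash
python3 -m handwheel '0.17 0.18 0 -0.02 -0.13 0.03 30; 0.17 0.18 0 0 -0.13 0 30; 0 0 0 0 0 0 30'; python3 st.py .600 .1115 .20
```

```text
time: 6.22
tool_pos: [0.6012, 0.1109, 0.2143]
orientation: [0.989, 0.149, 0.001, 0.0]
wrist_force: [-0.3, -0.1, -2.7]
grip_width: 0.0383
t 6.225 pos [0.6012 0.1109 0.2143] z [ 2.6e-03  2.0e-04 -1.0e+00] jaw deg 107.15762905929193 F [-0.3 -0.1 -2.7] w 0.0383
shift units [-0.02  0.01 -0.24] yaw units to 107.3: 0.02
untilt units [-0.001  0.022  0.   ]
```

```bash
python3 - <<'E'
from h import *
c=cap('scene','scene5.png');cap('top','top5.png')
b=cv2.imread('pics/scene5.png')[170:290,200:320]
k=5; b=cv2.resize(b,(600,600),interpolation=cv2.INTER_CUBIC)
f=lambda p:(proj(c,p)-[200,170]+.5)*k-.5
s=manip.sense()['tool_pos']; print(s)
for n,p in [('pin tip',(.600,.1115,.082)),('pin base',(.600,.1115,.028)),('sl top',(s[0],s[1],s[2]-.0375)),('sl bot',(s[0],s[1],s[2]-.0825)),('ltip',(.6536,-.0601,.082))]: print(n,f(p))
for z in(.02,.06,.1): print(f((.6,.1115,z)))
a=cv2.imread('pics/top5.png')[150:230,180:300]
cv2.imwrite('pics/c5.png',b); cv2.imwrite('pics/c5t.png',cv2.resize(a,(780,520)))
E
```

```text
[0.60043666 0.11028871 0.21411087]
pin tip [363.94745574 349.52480257]
pin base [358.74076123 414.88505177]
sl top [372.01612748 220.66219456]
sl bot [367.08434966 283.48071478]
ltip [124.61626098 158.61925113]
[358.00181343 424.16115059]
[361.77892031 376.74668323]
[365.77257178 326.613906  ]
```

View pics/c5.png

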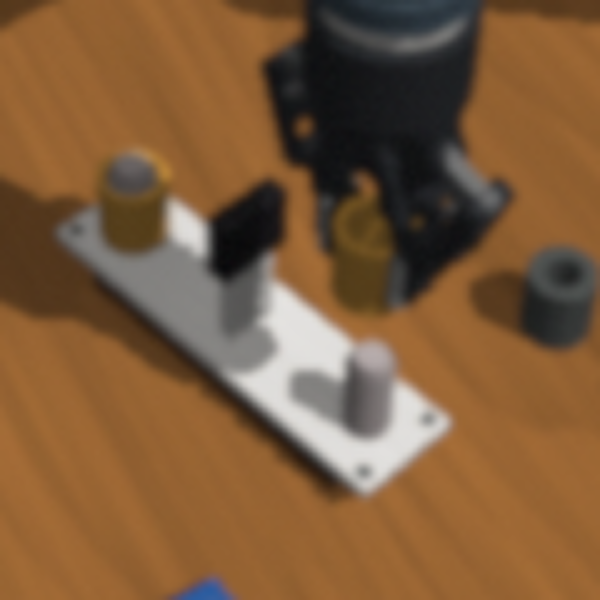

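View pics/c5t.png

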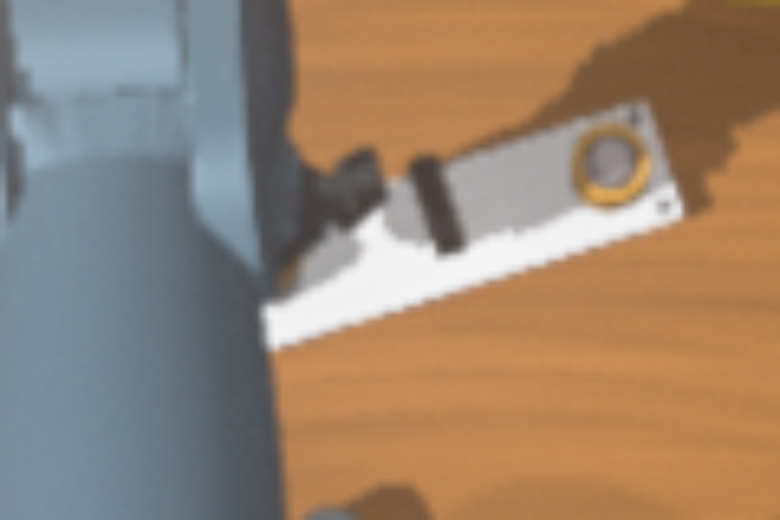

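The pin tip shows at crop (372,353), about (+8,+4) from its projection. The loaded tip shows a similar shift, so that is the calibration offset of this view. The sleeve looks a little left of the pin axis, so I'll measure that with edges.

```bash
python3 - <<'E'
from h import *
c=load('scene5.png'); im=c['img']
h=cv2.cvtColor(im,cv2.COLOR_RGB2HSV)
print('right axis',R.from_quat(c['orientation']).apply([1,0,0]),'up',R.from_quat(c['orientation']).apply([0,1,0]))
for v in range(206,236,2): print(v,[tuple(int(q) for q in h[v,u]) for u in range(262,284,1)][:22:2])
b=cv2.cvtColor(im,cv2.COLOR_RGB2BGR)[200:262,255:290]
cv2.imwrite('pics/c6.png',cv2.resize(b,(339,600),interpolation=cv2.INTER_NEAREST))
E
```

```text
right axis [-0.89411068  0.44761956  0.01424143] up [-0.31559536 -0.65231991  0.68911414]
206 [(13, 157, 78), (120, 12, 21), (90, 40, 19), (105, 24, 21), (12, 67, 57), (14, 142, 115), (14, 158, 97), (9, 58, 31), (113, 31, 33), (113, 43, 24), (100, 40, 19)]
208 [(14, 165, 102), (12, 34, 37), (75, 20, 25), (15, 43, 24), (16, 119, 47), (15, 167, 107), (16, 168, 117), (14, 111, 39), (105, 36, 28), (105, 36, 28), (113, 41, 25)]
210 [(14, 160, 124), (15, 31, 66), (20, 15, 50), (18, 158, 66), (18, 176, 100), (18, 176, 106), (18, 173, 90), (17, 113, 36), (113, 36, 28), (108, 38, 34), (110, 27, 28)]
212 [(14, 161, 125), (13, 38, 60), (16, 106, 58), (18, 175, 102), (18, 178, 96), (18, 174, 88), (18, 169, 83), (16, 138, 48), (120, 18, 28), (113, 28, 36), (15, 18, 29)]
214 [(14, 160, 123), (11, 35, 59), (18, 141, 74), (18, 181, 103), (18, 177, 85), (19, 180, 85), (18, 178, 96), (18, 175, 83), (16, 92, 36), (110, 23, 34), (16, 114, 56)]
216 [(14, 159, 133), (12, 63, 69), (17, 148, 69), (18, 177, 105), (18, 178, 89), (18, 178, 89), (18, 178, 103), (18, 174, 85), (17, 136, 47), (120, 21, 24), (20, 
[... 858 characters left out ...]
25)]
228 [(15, 169, 155), (15, 172, 156), (15, 173, 121), (18, 182, 84), (18, 179, 84), (18, 177, 85), (18, 174, 85), (17, 143, 75), (18, 19, 66), (0, 0, 51), (8, 55, 37)]
230 [(13, 121, 158), (15, 167, 157), (15, 171, 145), (17, 176, 103), (18, 176, 87), (18, 177, 88), (18, 174, 91), (17, 154, 78), (15, 44, 81), (13, 57, 81), (14, 141, 92)]
232 [(13, 29, 204), (13, 101, 167), (14, 164, 159), (15, 173, 146), (16, 173, 124), (17, 177, 117), (18, 176, 116), (17, 173, 106), (15, 145, 125), (14, 148, 143), (14, 167, 142)]
234 [(18, 6, 225), (14, 27, 209), (13, 87, 176), (14, 156, 162), (15, 170, 159), (15, 171, 155), (15, 170, 150), (15, 171, 152), (15, 171, 160), (15, 171, 160), (14, 170, 153)]
```

View pics/c6.png

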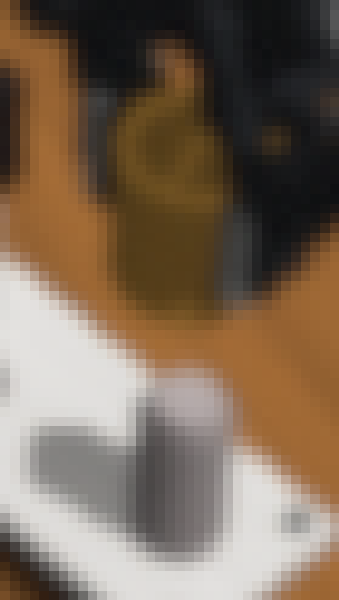

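The lateral check puts the sleeve axis within about 1 mm of the jaw axis, and the pin lines up with its predicted position. Lowering to just above the tip.

```bash
python3 -m handwheel '-0.01 0.02 -0.25 0 0.02 0.02 30; 0 0.01 -0.25 0 0.01 0 30; 0 0.01 -0.1 0 0 0 30; 0 0 0 0 0 0 30'; python3 st.py .600 .1115 .172
```

```text
time: 6.82
tool_pos: [0.5985, 0.1122, 0.1743]
orientation: [0.989, 0.15, -0.003, -0.0]
wrist_force: [0.1, -0.0, -2.0]
grip_width: 0.0386
t 6.825 pos [0.5985 0.1122 0.1743] z [-5.6e-03 -8.0e-04 -1.0e+00] jaw deg 107.23195085566604 F [ 0.1 -0.  -2. ] w 0.0386
shift units [ 0.03 -0.01 -0.04] yaw units to 107.3: 0.01
untilt units [ 0.007 -0.047  0.   ]
```

```bash
python3 -m handwheel '0.03 -0.01 -0.04 0.01 -0.04 0 30; 0 0 0 0 0 0 30'; python3 st.py .600 .1115 .172;  python3 - <<'E'
from h import *
c=cap('scene','scene6.png')
b=cv2.cvtColor(c['img'],cv2.COLOR_RGB2BGR)[195:265,240:310]
cv2.imwrite('pics/c7.png',cv2.resize(b,(600,600),interpolation=cv2.INTER_CUBIC))
E
```

```text
time: 7.08
tool_pos: [0.6006, 0.1115, 0.1721]
orientation: [0.989, 0.15, 0.0, -0.0]
wrist_force: [0.0, 0.3, -2.1]
grip_width: 0.0384
t 7.075 pos [0.6006 0.1115 0.1721] z [ 0.e+00  5.e-04 -1.e+00] jaw deg 107.22908440745972 F [ 0.   0.3 -2.1] w 0.0384
shift units [-0.01 -0.   -0.  ] yaw units to 107.3: 0.01
untilt units [-0.004  0.     0.   ]
```

View pics/c7.png

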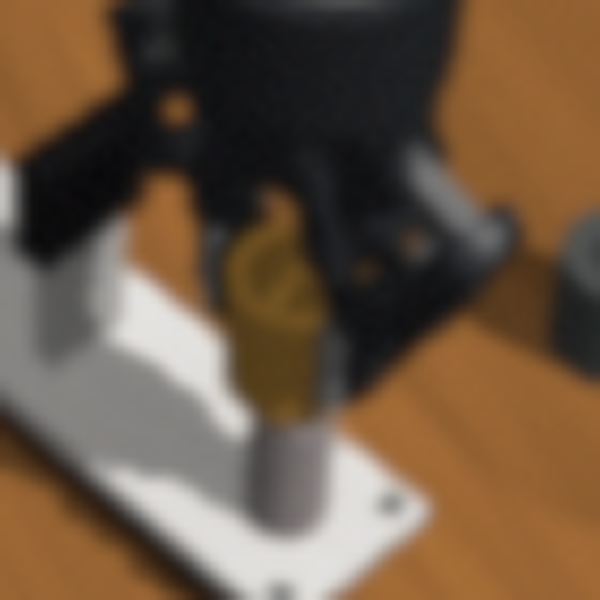

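The sleeve (290,320) sits directly over the pin (289,480), coaxial within about 1 mm laterally. Lowering in small steps while watching the force.

```bash
python3 -m handwheel '0 0 -0.15 0 0 0 30; 0 0 -0.12 0 0 0 30; 0 0 0 0 0 0 30'; python3 st.py .600 .1115 .112
```

```text
time: 7.5
tool_pos: [0.6009, 0.1122, 0.1556]
orientation: [0.989, 0.15, 0.001, -0.001]
wrist_force: [-0.5, 0.9, -2.7]
grip_width: 0.0384
t 7.5 pos [0.6009 0.1122 0.1556] z [ 0.0012  0.0024 -1.    ] jaw deg 107.24912743369106 F [-0.5  0.9 -2.7] w 0.0384
shift units [-0.01 -0.01 -0.73] yaw units to 107.3: 0.01
untilt units [-0.02  0.01  0.  ]
```

```bash
python3 -m handwheel '-0.01 -0.01 -0.15 -0.02 0.01 0 30; 0 0 -0.12 0 0 0 30; 0 0 0 0 0 0 30'; python3 st.py .600 .1115 .112
```

```text
time: 7.88
tool_pos: [0.6001, 0.1121, 0.1381]
orientation: [0.989, 0.15, -0.0, -0.0]
wrist_force: [-0.0, 1.6, -2.3]
grip_width: 0.0385
t 7.875 pos [0.6001 0.1121 0.1381] z [-3.e-04  8.e-04 -1.e+00] jaw deg 107.28479924568991 F [-0.   1.6 -2.3] w 0.0385
shift units [-0.   -0.01 -0.44] yaw units to 107.3: 0.0
untilt units [-0.007 -0.003 -0.   ]
```

```bash
python3 -m handwheel '0 -0.01 -0.15 0 0 0 30; 0 0 -0.12 0 0 0 30; 0 0 -0.05 0 0 0 30; 0 0 0 0 0 0 30'; python3 st.py .600 .1115 .112
```

```text
time: 8.38
tool_pos: [0.6001, 0.112, 0.1177]
orientation: [0.989, 0.15, 0.0, -0.001]
wrist_force: [-0.7, 2.7, -2.4]
grip_width: 0.0386
t 8.375 pos [0.6001 0.112  0.1177] z [-2.0e-04  2.3e-03 -1.0e+00] jaw deg 107.3027198905278 F [-0.7  2.7 -2.4] w 0.0386
shift units [-0.   -0.01 -0.1 ] yaw units to 107.3: -0.0
untilt units [-0.019 -0.002 -0.   ]
```

```bash
python3 -m handwheel '0 -0.02 -0.06 -0.02 0 0 30; 0 0 -0.03 0 0 0 30; 0 0 0 0 0 0 30'; python3 st.py .600 .1115 .111
```

```text
time: 8.75
tool_pos: [0.6002, 0.112, 0.1129]
orientation: [0.989, 0.151, 0.0, -0.001]
wrist_force: [0.1, 2.5, -2.4]
grip_width: 0.0386
t 8.75 pos [0.6002 0.112  0.1129] z [ 5.0e-04  2.8e-03 -1.0e+00] jaw deg 107.35732582893225 F [ 0.1  2.5 -2.4] w 0.0386
shift units [-0.   -0.01 -0.03] yaw units to 107.3: -0.01
untilt units [-0.023  0.004  0.   ]
```

```bash
python3 -m handwheel '0 -0.03 -0.04 -0.02 0 0 30; 0 0 0 0 0 0 30'; python3 st.py .600 .1115 .111;python3 -m handwheel '0 -0.03 -0.03 0 0 0 30; 0 0 0 0 0 0 30'; python3 st.py .600 .1115 .111
```

```text
time: 9.0
tool_pos: [0.6003, 0.1116, 0.1114]
orientation: [0.988, 0.151, 0.001, -0.002]
wrist_force: [-0.6, 1.2, -2.5]
grip_width: 0.0381
t 9.0 pos [0.6003 0.1116 0.1114] z [ 0.0011  0.0038 -1.    ] jaw deg 107.41421404085129 F [-0.6  1.2 -2.5] w 0.0381
shift units [-0.01 -0.   -0.01] yaw units to 107.3: -0.02
untilt units [-0.031  0.009  0.   ]
time: 9.25
tool_pos: [0.6003, 0.1112, 0.1116]
orientation: [0.988, 0.152, 0.002, -0.003]
wrist_force: [-0.3, 1.7, -3.6]
grip_width: 0.0382
t 9.25 pos [0.6003 0.1112 0.1116] z [ 0.0021  0.0073 -1.    ] jaw deg 107.47826357683056 F [-0.3  1.7 -3.6] w 0.0382
shift units [-0.    0.   -0.01] yaw units to 107.3: -0.03
untilt units [-0.061  0.018  0.   ]
```

The descent has stopped at the expected home height (TCP z 0.111). Releasing.

```bash
python3 -m handwheel '0 0 0 0 0 0 50; 0 0 0 0 0 0 62; 0 0 0 0 0 0 65; 0 0 0 0 0 0 65'; python3 st.py .600 .1115 .111; python3 -m handwheel '0 0 0.15 -0.05 0.02 0 65; 0 0 0.3 0 0 0 65; 0 0 0.5 0 0 0 65;0 0 0.5 0 0 0 65;0 0 0.5 0 0 0 65; 0 0 0 0 0 0 65'; python3 st.py .6268 .0258 .21
python3 - <<'E'
from h import *
c=cap('scene','scene7.png')
b=cv2.cvtColor(c['img'],cv2.COLOR_RGB2BGR)[160:280,195:315]
cv2.imwrite('pics/c8.png',cv2.resize(b,(600,600),interpolation=cv2.INTER_CUBIC))
E
```

```text
time: 9.75
tool_pos: [0.6019, 0.1089, 0.112]
orientation: [0.989, 0.151, 0.003, -0.001]
wrist_force: [-0.4, -0.6, 0.6]
grip_width: 0.0554
t 9.75 pos [0.6019 0.1089 0.112 ] z [ 0.0052  0.0029 -1.    ] jaw deg 107.36019014096546 F [-0.4 -0.6  0.6] w 0.0554
shift units [-0.03  0.04 -0.02] yaw units to 107.3: -0.01
untilt units [-0.024  0.043  0.   ]
time: 10.5
tool_pos: [0.6017, 0.1087, 0.2352]
orientation: [0.989, 0.151, 0.001, 0.003]
wrist_force: [0.1, 0.7, -0.2]
grip_width: 0.0557
t 10.5 pos [0.6017 0.1087 0.2352] z [ 0.0036 -0.0051 -1.    ] jaw deg 107.35927983516176 F [ 0.1  0.7 -0.2] w 0.0557
shift units [ 0.42 -1.38 -0.42] yaw units to 107.3: -0.01
untilt units [0.043 0.03  0.   ]
```

View pics/c8.png

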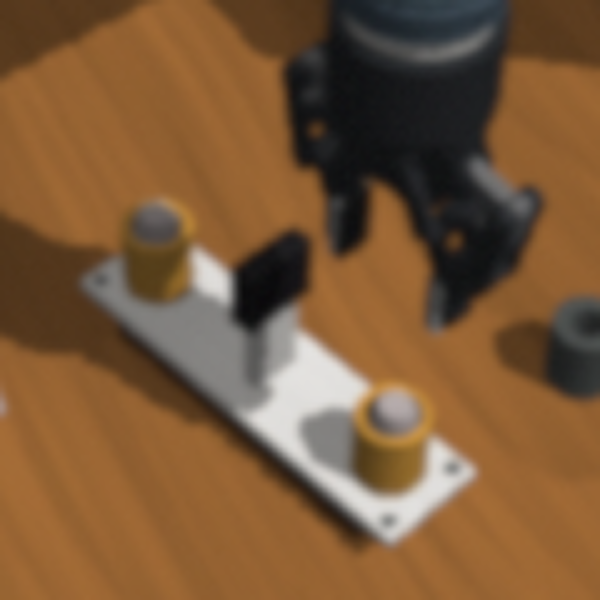

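The sleeve is home at crop (390,440), with the pin tip protruding just like the loaded one at (157,250). The carrier is still on its stand. Moving to the handle.

```bash
python3 -m handwheel '0.1 -0.35 0 0.04 0.03 0 60; 0.1 -0.35 0 0 0 0 60; 0.1 -0.35 0 0 0 0 60; 0.1 -0.25 0 0 0 0 60; 0 0 0 0 0 0 60'; python3 st.py .6268 .0258 .21
```

```text
time: 11.18
tool_pos: [0.6246, 0.0232, 0.2291]
orientation: [0.989, 0.15, -0.005, -0.0]
wrist_force: [-0.2, -0.1, -0.6]
grip_width: 0.0512
t 11.175 pos [0.6246 0.0232 0.2291] z [-0.0099 -0.0011 -1.    ] jaw deg 107.21084421948669 F [-0.2 -0.1 -0.6] w 0.0512
shift units [ 0.04  0.04 -0.32] yaw units to 107.3: 0.01
untilt units [ 0.009 -0.082  0.   ]
```

```bash
python3 -m handwheel '0.04 0.04 -0.15 0.01 -0.08 0.01 60; 0 0 -0.1 0 0 0 60; 0 0 0 0 0 0 60'; python3 st.py .6268 .0258 .158; python3 - <<'E'
from h import *
c=cap('scene','scene8.png'); cap('top','top8.png')
b=cv2.cvtColor(c['img'],cv2.COLOR_RGB2BGR)[160:280,195:315]
cv2.imwrite('pics/c9.png',cv2.resize(b,(600,600),interpolation=cv2.INTER_CUBIC))
f=lambda p:(proj(c,p)-[195,160]+.5)*5-.5
s=manip.sense(); y=R.from_quat(s['orientation']).apply([0,1,0])
print('handle top',f((.6268,.0258,.122)),'pin',f((.6,.1115,.082)),'lpin',f((.6536,-.0601,.082)))
E
```

```text
time: 11.55
tool_pos: [0.6266, 0.0269, 0.2125]
orientation: [0.989, 0.151, -0.0, -0.001]
wrist_force: [-0.0, -0.7, -0.4]
grip_width: 0.0512
t 11.55 pos [0.6266 0.0269 0.2125] z [-9.0e-04  1.1e-03 -1.0e+00] jaw deg 107.36629087915351 F [-0.  -0.7 -0.4] w 0.0512
shift units [ 0.   -0.02 -0.91] yaw units to 107.3: -0.01
untilt units [-0.009 -0.008 -0.   ]
handle top [264.91462838 247.96236227] pin [388.94745574 399.52480257] lpin [149.61626098 208.61925113]
```

View pics/c9.png

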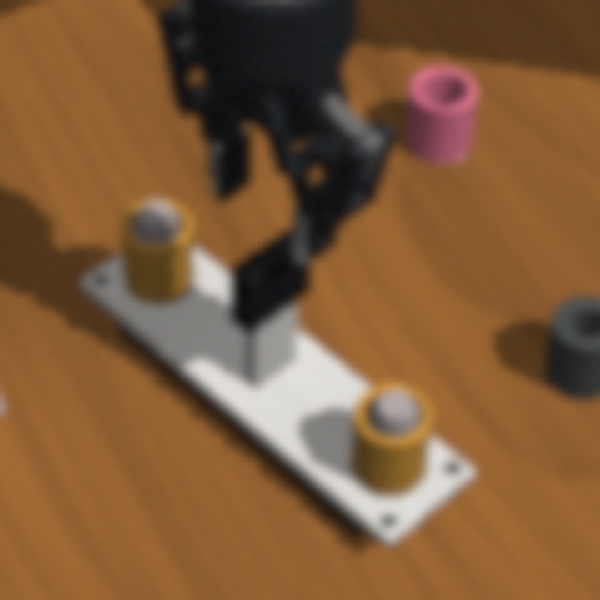

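The fingers straddle the handle: tips at (230,190) and (313,253), midpoint (272,222), directly above the handle top (271,255). Descending.

```bash
python3 -m handwheel '0 -0.02 -0.3 -0.01 -0.01 0 60; 0 0 -0.3 0 0 0 60; 0 0 -0.25 0 0 0 60; 0 0 0 0 0 0 60'; python3 st.py .6268 .0258 .156
```

```text
time: 12.15
tool_pos: [0.6276, 0.0268, 0.1624]
orientation: [0.988, 0.152, 0.002, 0.001]
wrist_force: [0.1, 0.6, 0.6]
grip_width: 0.0513
t 12.15 pos [0.6276 0.0268 0.1624] z [ 4.5e-03 -4.0e-04 -1.0e+00] jaw deg 107.46705533975197 F [0.1 0.6 0.6] w 0.0513
shift units [-0.01 -0.02 -0.11] yaw units to 107.3: -0.02
untilt units [0.003 0.037 0.   ]
```

```bash
python3 -m handwheel '-0.01 -0.02 -0.1 0 0.04 -0.02 60; 0 0 0 0 0 0 50; 0 0 0 0 0 0 40'; python3 st.py .6268 .0258 .156; python3 - <<'E'
from h import *
c=cap('scene','scene9.png')
b=cv2.cvtColor(c['img'],cv2.COLOR_RGB2BGR)[160:280,195:315]
cv2.imwrite('pics/c10.png',cv2.resize(b,(600,600),interpolation=cv2.INTER_CUBIC))
E
```

```text
time: 12.52
tool_pos: [0.628, 0.0255, 0.1576]
orientation: [0.989, 0.151, 0.001, 0.0]
wrist_force: [-0.6, 0.3, 0.7]
grip_width: 0.0342
t 12.525 pos [0.628  0.0255 0.1576] z [ 1.9e-03 -5.0e-04 -1.0e+00] jaw deg 107.32595932669825 F [-0.6  0.3  0.7] w 0.0342
shift units [-0.02  0.01 -0.03] yaw units to 107.3: -0.0
untilt units [0.004 0.016 0.   ]
```

View pics/c10.png

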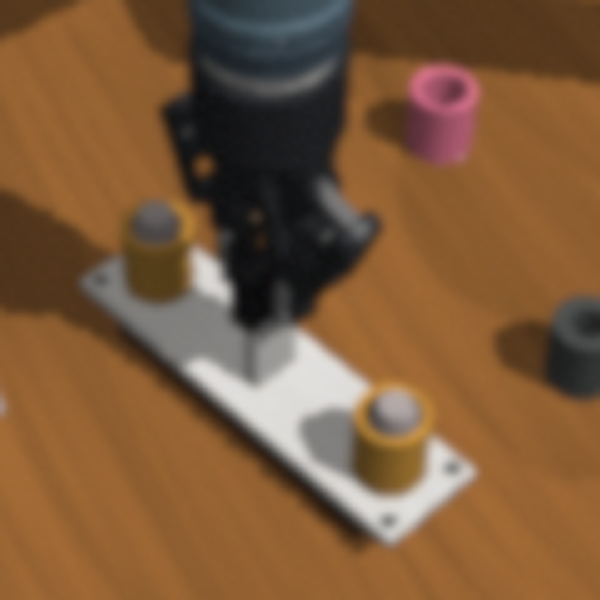

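The fingers stand on either side of the handle (270,270) and the carrier is unmoved. Gripping firmly.

```bash
python3 -m handwheel '0 0 0 0 0 0 25; 0 0 0 0 0 0 15; 0 0 0 0 0 0 5; 0 0 0 0 0 0 5; 0 0 0 0 0 0 5; 0 0 0 0 0 0 5' 100; python3 st.py .6268 .0258 .30
```

```text
time: 13.32
tool_pos: [0.628, 0.0264, 0.1583]
orientation: [0.989, 0.151, 0.001, -0.0]
wrist_force: [-0.4, 0.8, 0.2]
grip_width: 0.015
t 13.325 pos [0.628  0.0264 0.1583] z [ 0.0024  0.0012 -1.    ] jaw deg 107.35613224427051 F [-0.4  0.8  0.2] w 0.015
shift units [-0.02 -0.01  2.36] yaw units to 107.3: -0.01
untilt units [-0.01  0.02  0.  ]
```

```bash
python3 -m handwheel '0 0 0.1 0 0 0 5; 0 0 0.2 0 0 0 5; 0 0 0.25 0 0 0 5; 0 0 0.25 0 0 0 5; 0 0 0 0 0 0 5'; python3 st.py .6268 .0258 .29
```

```text
time: 13.95
tool_pos: [0.6256, 0.0256, 0.2065]
orientation: [0.989, 0.151, -0.002, -0.0]
wrist_force: [0.8, 0.6, -7.3]
grip_width: 0.0151
t 13.95 pos [0.6256 0.0256 0.2065] z [-4.4e-03 -3.0e-04 -1.0e+00] jaw deg 107.32124367583954 F [ 0.8  0.6 -7.3] w 0.0151
shift units [0.02 0.   1.39] yaw units to 107.3: -0.0
untilt units [ 0.002 -0.036  0.   ]
```

The wrist force of −7.3 N matches the 0.8 kg load. Lifting on.

```bash
python3 -m handwheel '0 0 0.25 0 -0.03 0 5; 0 0 0.3 0 0 0 5; 0 0 0.3 0 0 0 5; 0 0 0.3 0 0 0 5; 0 0 0.3 0 0 0 5; 0 0 0.15 0 0 0 5; 0 0 0 0 0 0 5; 0 0 0 0 0 0 5'; python3 st.py .6268 .0258 .30
```

```text
time: 14.95
tool_pos: [0.6243, 0.0257, 0.308]
orientation: [0.989, 0.151, -0.001, 0.0]
wrist_force: [-0.1, -0.1, -7.5]
grip_width: 0.0149
t 14.95 pos [0.6243 0.0257 0.308 ] z [-1.e-03 -3.e-04 -1.e+00] jaw deg 107.327607827658 F [-0.1 -0.1 -7.5] w 0.0149
shift units [ 0.04  0.   -0.13] yaw units to 107.3: -0.0
untilt units [ 0.003 -0.008  0.   ]
```

```bash
python3 -m handwheel '0 0 0 0 0 0 5; 0 0 0 0 0 0 5; 0 0 0 0 0 0 5; 0 0 0 0 0 0 5' ; python3 st.py; python3 - <<'E'
from h import *
c=cap('scene','scene10.png'); t=cap('top','top10.png')
cv2.imwrite('pics/c11.png',cv2.resize(cv2.cvtColor(c['img'],cv2.COLOR_RGB2BGR)[110:290,170:350],(600,600),interpolation=cv2.INTER_CUBIC))
print(np.abs(manip.sense()['qd']).max())
E
python3 st.py
```

```text
time: 15.45
tool_pos: [0.6234, 0.0257, 0.3057]
orientation: [0.989, 0.151, -0.003, -0.0]
wrist_force: [0.3, 0.8, -7.2]
grip_width: 0.0152
t 15.45 pos [0.6234 0.0257 0.3057] z [-5.2e-03 -1.0e-04 -1.0e+00] jaw deg 107.32718901351083 F [ 0.3  0.8 -7.2] w 0.0152
0.004276184494847792
t 15.55 pos [0.6234 0.0257 0.3058] z [-5.e-03 -1.e-04 -1.e+00] jaw deg 107.32805283744617 F [-0.3  0.  -8.5] w 0.0147
```

View pics/c11.png

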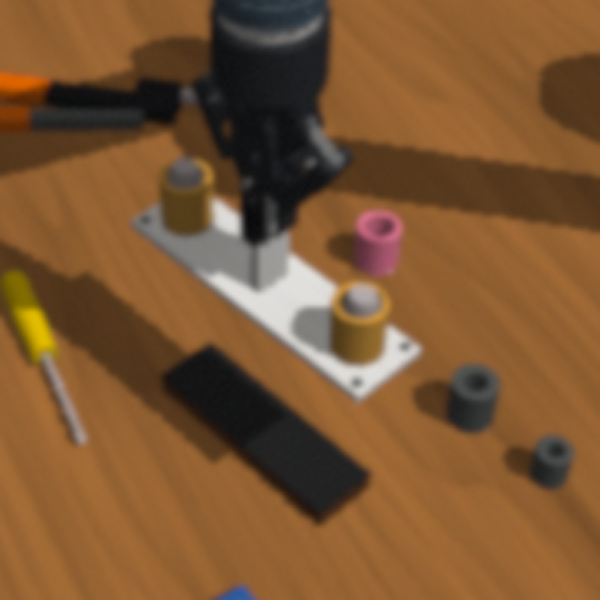

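View pics/top10.png

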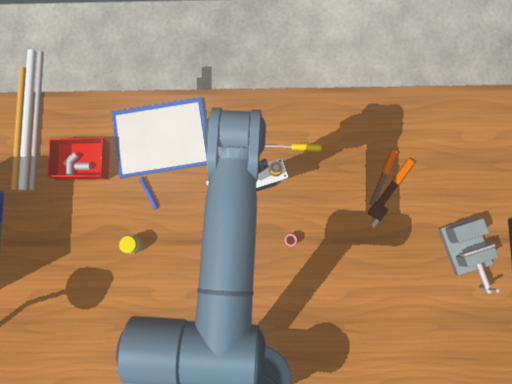

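The carrier hangs level in the air. Both sleeves are home at (186,195) and (360,322), the stand is empty at (265,430), the dark sleeve stands at (473,398), and the bystanders have not moved. A quick numeric tilt check comes before handing in.

```bash
python3 - <<'E'
from h import *
c=load('scene10.png')
rz=R.from_euler('z',17.3,degrees=True)
o=np.array([.6220,.0257,.3058-.054-.084])
f=lambda p:(proj(c,o+rz.apply(p))-[170,110]+.5)*600/180-.5
for n,p,obs in [('c-+',(-.032,.12,.008),(421,350)),('c++',(.032,.12,.008),(360,388)),('c+-',(.032,-.12,.008),(133,222)),('pin',(0,.09,.062),(363,296)),('lpin',(0,-.09,.062),(185,170))]: print(n,np.round(f(p)),obs)
E
```

```text
c-+ [418. 347.] (421, 350)
c++ [355. 395.] (360, 388)
c+- [127. 218.] (133, 222)
pin [360. 292.] (363, 296)
lpin [182. 164.] (185, 170)
```

The residuals are nearly uniform at (+3..6, +3..6), the known offset of this view, so the carrier is level. The (+5,−7) at one corner is my rough reading of that corner's top edge. Handing in.

```bash
python3 -c "
from rig import manip
manip.sign_off()"; python3 st.py
```

```text
the job is handed in; nothing more can be done
the job is handed in; nothing more can be done
```

I slid the loose brass sleeve (30 mm bore) home on the empty pin and let go of it. I then gripped the carrier by its handle at 100 N, lifted it, and handed the job in at about 15.6 s while holding it in the air.

**Last checks before hand-in:**
- **Height:** the handle point was at about 0.25 m, against the 0.204 m needed.
- **Tilt and motion:** tool tilt was about 0.005 rad, and joint speeds were below 0.005 rad/s.
- **Load:** the wrist force read about −7 to −8.5 N, which fits the 0.8 kg carrier.
- **In the pictures:** both brass sleeves were home, the stand was empty, and the dark and pink sleeves stood on the bench. The riveter, marker, jar and screwdriver looked unmoved.

**What disagreed:**
- **Scene camera offset:** the scene camera was off by about 1–1.5 px (roughly 3 mm) from positions taken in the top view. I treated this as calibration error.
- **Plate corner:** in the final level check, one corner differed by 7 px in the enlarged picture (about 2 real px). I put that down to my rough reading of it.
- **Sleeve seating:** the force showed no clear contact when the sleeve reached the plate. I judged it home from the height where it stopped and from the pictures.

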